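Press the snap tongue and slide the dough box open

TASK

Open the black dough box so that dough can be laid in: with the fingertips press down the snap tongue at its front until the grey sliding lid springs free, then push the lid straight back off the opening until it comes to rest against the stop at the back of the box. Only press and push: do not grip or lift anything, do not force the lid or the tongue, and leave the other things on the table where they are.

Things in the scene. Friction and masses are not known exactly. Their poses are not given: they have to be found in the camera images.
- dough_box: Black plastic dough box, fixed, 345 mm long (x), 210 wide (y), rim 100 high. Origin on the table, midway across, 180 mm behind its front face. x runs from the front (tongue end, facing the robot, turned up to 0.4 rad) to the back, z up. Side rails (inner edges y +-90 mm, top at height 112.5) keep the lid down: it can only slide along x. Behind the opening is a closed rear deck for the lid.
- opening (a point): Centre of the box's opening at rim height, box frame (-45, 0, 100) mm; it spans x -108 to +20 mm and y +-80 mm. In front of it is the tongue bay (deck height 100 mm, x -168 to -110) and the root bar (x -180 to -168, height 106); behind it the rear deck at height 100 mm up to x +159 mm, where a 14 mm high ridge stops the lid.
- tongue (a joint): Angle of the springy black snap tongue in the front of the box, hinged across the box at box x -172 mm, height 103.5 mm. 0 = up (lid locked), grows as it is pressed down, stop at 0.20 rad (6 to 7 mm at the pad). Its catch nose stands in a slot in the lid's front and is clear of it from about 0.07 rad (2 to 3 mm at the pad). It takes 9 to 14 N on the pad to open, 19 N at the stop. Let go, it springs up again.
- tongue_pad (a point): Middle of the top of the tongue's raised ribbed thumb pad: 36 mm (box x) by 54 mm (y), top at height 110 mm, 10 mm above the deck around it; box frame (-139, 0, 110) mm. Press straight down here. The locked lid's front edge is 6 mm behind the pad and 4 mm lower than its top. When the catch clears, two spring kickers shove the lid about 10 mm back, so the tongue can be let go.
- lid: Grey plastic sliding lid, loose in the rails, about 0.14 kg, 140 mm (x) by 193 mm (y), plate 6 mm thick with a raised panel on top. Origin: centre of its underside, 100 mm above the table; axes as the box's. Locked, its origin is at box x -45 mm, sprung free at about -35 mm, against the back stop at +89 mm. Sliding it takes 1 to 4 N. The tongue comes fully up when the lid has passed.
- lid_push (a point): Middle of the front face of the lid's raised panel, the step to push against, towards the box's +x; lid frame (-30, 0, 15) mm. The face is 144 mm wide (y) and 18 mm high, from the plate's top (106 mm above the table) to 124 mm. The panel is 96 mm long (x); 40 mm of flat plate lie in front of the face.
- cup: White porcelain cup with a handle, 80 mm across, 72 mm tall, standing left of the box (its +y side). Origin under its centre. Leave alone.
- pastry_wheel: Pastry wheel with beech handle, 220 mm long, 25 mm high, lying right of the box (its -y side), along it. Origin under its middle. Leave alone.
- tongs: Stainless tongs, 250 mm long, 20 mm high, lying on the left of the table. Origin under the middle. Leave alone.
- bottle: Grey glass bottle with ceramic swing stopper, 66 mm across, 210 mm tall, in the row on the right of the table. Origin under its centre. Leave alone.
- dredger: Stainless flour dredger with handle, 72 mm across, 124 mm tall, in the row on the right of the table. Origin under its centre. Leave alone.
- jar: Glass jar with steel lid, 90 mm across, 150 mm tall, in the row on the right of the table. Origin under its centre. Leave alone.
- bowl: Steel bowl, 160 mm across, 65 mm high, on the left. Origin under its centre. Leave alone.
Things that resemble listed ones, but are neither listed nor needed, are in the scene too. What is meant by the lid is not green, and is the smaller of those in its own colour.

How it is judged:
By the outcome, as a careful person would: the job done as asked, in the order asked, and still so for the second after the job is handed in, with the robot touching nothing.
It also fails if it takes over 42 s, if anything falls off the work surface, if the arm or the gripper's body presses on something with over 40 N, if the wrist force passes 120 N, or if a joint passes its speed limit or range.

ROBOT

A 7-joint arm with a two-finger parallel gripper is mounted at the origin on the work surface. World frame = base frame: x ahead of the robot, y to its left, z up, the work surface at z = 0. Lengths are in m, angles in degrees, forces in N, time in s.
With the tool pointing down it reaches from about 0.425 to 1.025 m from the base axis. Payload 9.4 kg.
Tool frame: the origin (TCP) lies at the very end of the fingers, on their centre line; the grasp point (between the pads) lies 19 mm behind it; y points along the fingers, z is the direction in which the jaws open and shut, and the axes are right-handed (so a half turn about y gives the same grasp; the last joint's range is limited). The gripper opens to 93 mm and grips with 3 to 60 N. Pads are 15 mm wide; open, the fingers measure 128 mm over their backs; the gripper's body (75 mm by 188 mm) begins 65 mm behind the grasp point.
Start: joints at [-72.691, 34.337, -0.143, 91.639, 0.103, 54.024, -4.572], TCP at [0.268, 0.674, 0.219] pointing down, gripper open.
Joint ranges: [-147.43, 147.43], [-19.82, 112.94], [-74.19, 73.91], [6.32, 146.72], [-59.91, 239.91], [6.04, 106.73], [-150.56, 150.56]. Speed limits (degrees/s): [127.2, 127.2, 172.46, 172.46, 180, 180, 180].

INTERFACE

Orientations are given as [roll, pitch, yaw] about the fixed x, y, z axes, in that order (R = Rz(yaw) Ry(pitch) Rx(roll)).
In Python, from workcell import read_state, capture, sign_off, silhouettes, mark_of gives the robot as it stands. The module is installed in compiled form; this text tells all that it offers.
- The arm moves only by the shell command python3 -m pendant 'ROWS' [OPENING] [FORCE]. ROWS is JSON, a list of rows, each a list of 2 entries, a list of its own where there are three numbers: the shift along the tool's x, y, z in m, then the turn about the tool's y in rad. A call has 1 to 12 rows; each row is the pose to reach, as a shift and turn from the pose measured when the call began, along the tool's axes at that moment; what a row does not reach only later rows make up. A row lasts 1/8 s, in which the tool goes at most 62.5 mm and 10.7 degrees, less where a joint would pass 70% of its speed; a pose out of reach is approached as far as the arm can. A call with a gripper value outside its range is refused whole. OPENING is the opening, from -1 (shut) to 1 (fully open), so that 0 is half open, set as the call begins (- or left out, the last holds). The fingers move at their own pace and stop on an object; FORCE is the grip in N (left out, the last holds). Time passes only in rows, so rows that repeat a pose let the fingers close. It gives the time, the measured TCP pose, the force and the opening at its end, in the units of the state.
- read_state(): the state, without advancing time (a new reading comes with each control period).
- capture(name): name is "scene" or "top"; returns a dict with "pixels" (384x512x3 uint8, red, green, blue), "vfov" (degrees; the focal length in pixels is half the picture's height over the tangent of half this angle, whatever the lens; pixels are square), "cx", "cy" (the principal point, pixels), "R" (3x3) and "t" (3): a world point X has camera coordinates R X + t. Camera axes: x right, y down, z forward; pixel columns grow to the right and rows downward; lengths in m; the calibration is good to about 2 mm. A picture is of the moment at which its call begins. There is no depth.
- sign_off(): hands the job in, once; it reports no verdict.
Trained networks look in the newest picture that a camera, given by its name, has taken for a name from the list of things; names that differ only in an ending like _2 or _b are one class to them, and where a whole thing is asked for, a point or a joint stands for the part that bears it (a point fixed in the world has none). Each returns a list of dicts, best first, with "score" (0 to 1); they miss things now and then, are a little off and sometimes report something else, mostly with a low value. They report only what shows in the picture. A call takes as long as a camera call. They do not tell look-alikes from the thing itself.
- silhouettes(camera, name): "mask" (384x512 bool, what is visible of it) and "box" ([left, top, right, bottom] in pixels, round what is visible of it).
- mark_of(camera, name): "pixel" ([column, row] in pixels: a listed point, or the origin of a listed thing).
The state is a dict: "clock": time; "joint_positions": joint angles; "dq": joint speeds; "tau": joint torques, N m; "ee_pos": TCP position; "tool_rot": TCP orientation; "contact_force": force on the tool from outside, world axes, zero at the start; "moment": the same for the moment, N m; "gripper_width": opening from 0.0 (shut) to 1.0 (fully open).
Only numpy, scipy, OpenCV 4.12 (cv2) and the standard library are available. Lean on these libraries where they do the work, as an engineer would, in place of code of your own. Each camera call takes 0.05 s, during which the arm holds its last target.

## Working session

There is one attempt and no reset: what is moved stays moved. The work goes in short steps, Python scripts to look and compute and a shell command to move; the robot and the scene stay as the last step left them, time stands still between calls to the robot, and variables do not carry over. Pictures are saved under pics/ and viewed, and the job is handed in when it is done.

```bash
mkdir -p pics; python3 - <<'E'
from workcell import *
import cv2,json
s=read_state(); print(s)
for c in("scene","top"):
    p=capture(c); cv2.imwrite(f"pics/{c}0.png",p["pixels"][:,:,::-1]); print(c,p["vfov"],p["cx"],p["cy"],p["R"],p["t"])
    for n in("dough_box","opening","tongue_pad","lid","lid_push","cup","pastry_wheel"):
        print(n,[(round(m["score"],2),[round(float(v)) for v in m["pixel"]]) for m in mark_of(c,n)],[(round(m["score"],2),[int(v) for v in m["box"]]) for m in silhouettes(c,n)])
E
```

```text
{'clock': 0.0, 'joint_positions': array([-72.69192799,  34.38533246,  -0.14599037,  91.67948306,
         0.10325749,  54.02529382,  -4.57348311]), 'dq': array([ 0.04487146, -0.00639076,  0.0107621 ,  0.05220933,  0.09906558,
        0.01658435, -0.01840677]), 'tau': array([-8.13387032e-04, -7.65058136e+01,  1.49707854e+00, -2.52344781e+01,
       -5.24126028e-02,  1.70082873e-02,  1.47987466e-04]), 'ee_pos': array([0.2679323 , 0.67315077, 0.21775865]), 'tool_rot': array([-9.00896117e+01, -8.19113327e-03, -2.17002822e+01]), 'contact_force': array([-0.6655277 ,  0.47192842, -0.47822434]), 'moment': array([ 0.01031919,  0.00140314, -0.02619168]), 'gripper_width': 0.9994426239145416}
scene 46.95079878738865 257.0197451306984 194.13712473055125 [[ 0.86649952  0.499081    0.00983575]
 [ 0.43378756 -0.74309569 -0.50954602]
 [-0.24699584  0.445788   -0.86038719]] [-0.35662122 -0.13346649  1.64559639]
dough_box [(0.72, [309, 222]), (0.33, [301, 206])] [(0.62, [253, 172, 368, 262])]
opening [(0.92, [300, 206])] [(0.92, [253, 173, 371, 259])]
tongue_pad [(0.65, [151, 328]), (0.62, [272, 200]),
[... 720 characters left out ...]
174156  1.46804414]
dough_box [(0.59, [242, 134]), (0.24, [248, 145])] [(0.42, [246, 157, 268, 185])]
opening [] [(0.84, [199, 71, 290, 196]), (0.6, [79, 104, 129, 153])]
tongue_pad [(0.87, [256, 171])] [(0.83, [247, 161, 268, 185])]
lid [(0.98, [153, 257]), (0.86, [333, 239]), (0.85, [248, 143])] [(0.93, [301, 195, 368, 280]), (0.9, [118, 227, 189, 293]), (0.67, [215, 117, 279, 171])]
lid_push [(0.64, [158, 249]), (0.56, [347, 233])] [(0.94, [303, 194, 369, 282]), (0.82, [116, 227, 189, 292]), (0.74, [210, 113, 280, 170]), (0.18, [245, 158, 266, 184])]
cup [(0.79, [205, 187])] [(0.58, [184, 174, 214, 201])]
pastry_wheel [(0.94, [299, 139]), (0.73, [256, 174])] [(0.41, [215, 112, 281, 171])]
```

View pics/scene0.png

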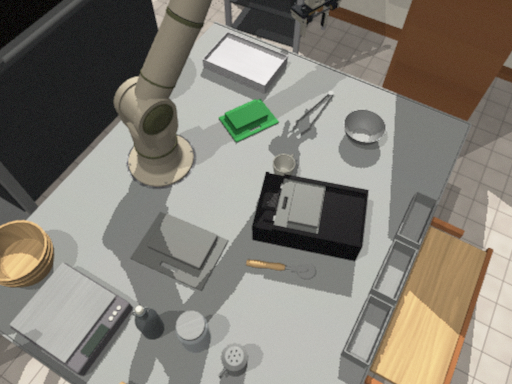

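View pics/top0.png

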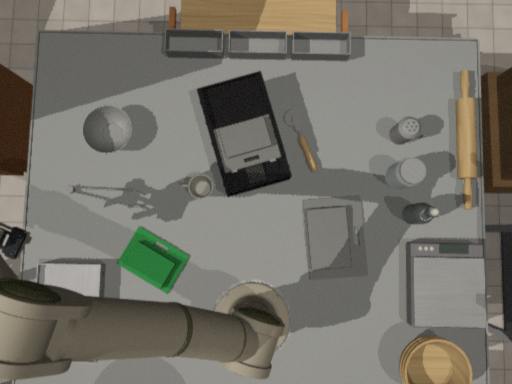

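The scene view shows the black box at about (310,215) with its grey lid at (300,206) and the tongue at (270,202). In the top view the box runs from about (230,80) at the back to (260,190) at the front, with the pad near (256,171). The green lid (155,258 top) and the larger grey lid (335,238 top) are look-alikes. I'll zoom in for the corners.

```bash
python3 - <<'E'
import cv2
a=cv2.imread("pics/scene0.png")[160:270,240:380]; b=cv2.imread("pics/top0.png")[65:205,180:310]
f=lambda i:cv2.resize(cv2.convertScaleAbs(i,alpha=1.6,beta=20),None,fx=4,fy=4,interpolation=cv2.INTER_CUBIC)
cv2.imwrite("pics/s_z.png",f(a));cv2.imwrite("pics/t_z.png",f(b))
E
```

```text
(no output)
```

View pics/s_z.png

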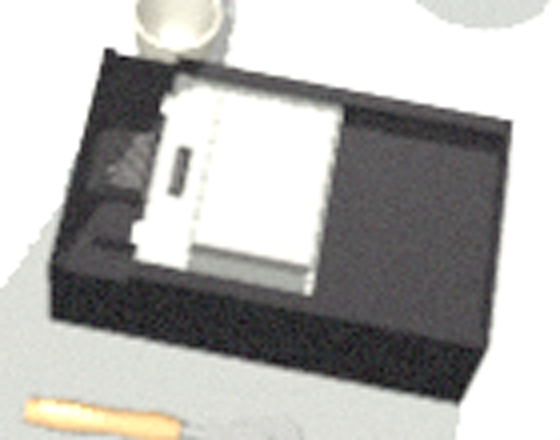

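View pics/t_z.png

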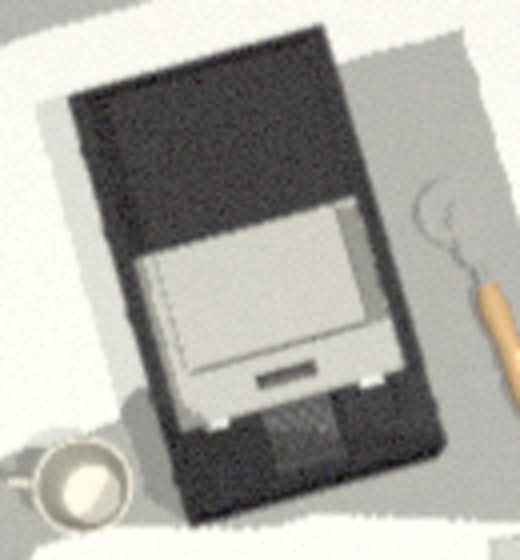

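```bash
cat > h.py <<'E'
import numpy as np
from workcell import *
def proj(p,X):
    f=192/np.tan(np.radians(p["vfov"]/2)); c=np.asarray(X)@p["R"].T+p["t"]
    return np.c_[f*c[:,0]/c[:,2]+p["cx"],f*c[:,1]/c[:,2]+p["cy"]]
def tow(q,P):
    c,s=np.cos(q[2]),np.sin(q[2]); P=np.atleast_2d(P)
    return np.c_[q[0]+c*P[:,0]-s*P[:,1],q[1]+s*P[:,0]+c*P[:,1],P[:,2]]
E
python3 - <<'E'
from h import *
from scipy.optimize import least_squares
T=capture("top");S=capture("scene")
z=lambda u,o:((u[0]+.5)/4-.5+o[0],(u[1]+.5)/4-.5+o[1])
to=(180,65);so=(240,160)
B=[(-180,105),(165,105),(165,-105),(-180,-105)]
P=[(-75,72),(21,72),(21,-72),(-75,-72)]
top=[((*B[0],112),(193,522)),((*B[1],112),(72,97)),((*B[2],112),(322,27)),((*B[3],112),(445,445)),((*P[0],124),(193,372)),((*P[3],124),(365,322)),((-115,96.5,106),(185,430)),((-115,-96.5,106),(405,370)),((-139,0,110),(308,435))]
sc=[((*B[0],112),(108,52)),((*B[1],112),(511,122)),((*B[2],112),(487,345)),((*B[3],112),(52,268)),((*P[0],124),(205,85)),((*P[1],124),(342,108)),((*P[2],124),(308,265)),((*P[3],124),(192,243)),((-139,0,110),(128,160))]
XT=np.array([a for a,_ in top])/1e3;uT=np.array([z(b,to) for _,b in top])
XS=np.array([a for a,_ in sc])/1e3;uS=np.array([z(b,so) for _,b in sc])
for use in("TS","T","S"):
    def r(q):
        o=[]
        if "T" in use:o.append(proj(T,tow(q,XT))-uT)
        if "S" in use:o.append(proj(S,tow(q,XS))-uS)
        return np.concatenate(o).ravel()
    R=least_squares(r,[.65,0,.2],loss="soft_l1"); print(use,R.x.round(4)); print(r(R.x).reshape(-1,2).round(1).tolist())
    if use=="TS": q=R.x
print("pad",tow(q,[[-.139,0,.11],[-.075,0,.115]]))
for c,p in(("top",T),("scene",S)):
    print(c,proj(p,tow(q,[[-.139,0,.11],[-.045,0,.1]])).round(1),[m["pixel"] for m in mark_of(c,"tongue_pad")][:2],[m["pixel"] for m in mark_of(c,"lid")])
E
```

```text
TS [0.5966 0.0364 0.3087]
[[-1.1, -0.9], [-1.7, 0.0], [0.1, -1.0], [1.5, -1.1], [-0.6, 0.4], [1.5, -0.4], [-2.3, 1.4], [2.6, -1.3], [-0.8, -1.5], [-1.9, -2.5], [0.0, -0.9], [0.0, 0.8], [-1.5, -1.9], [3.2, 1.2], [-2.0, 0.9], [0.1, 0.4], [-1.4, -0.1], [-1.1, -0.5]]
T [0.5949 0.0351 0.3012]
[[-1.2, -0.5], [-1.0, 0.2], [1.0, -0.4], [1.6, -0.2], [-0.4, 0.8], [1.8, 0.4], [-2.2, 1.7], [2.8, -0.5], [-0.7, -0.9]]
S [0.5987 0.0376 0.3193]
[[-1.6, -2.0], [0.5, -1.3], [1.2, 0.4], [-0.6, -1.3], [3.7, 1.4], [-1.5, 0.9], [1.1, 0.4], [-0.4, 0.2], [-0.5, -0.1]]
pad [[ 0.46415087 -0.00582692  0.11      ]
 [ 0.52512465  0.0136204   0.115     ]]
top [[255.8 171.8]
 [247.2 143.6]] [[257.1, 173.6]] [[152.9, 258.5], [334.1, 239.2], [248.4, 144.3]]
scene [[270.5 199.1]
 [298.8 206.1]] [[271.4, 198.8]] [[180.0, 250.9], [300.5, 206.0], [249.9, 120.4]]
```

Residuals are 1–2 px (the plate edges are hidden under the rails, which explains their larger ones), and the networks agree on the pad. Box pose is about (0.597, 0.0365), yaw 17.7°, with the pad at (0.464, -0.006, 0.110). Next I shut the gripper and move above the pad with the jaws along box y.

```bash
python3 -m pendant '[[[0.036,0.003,-0.046],-0.05],[[0.072,0.006,-0.093],-0.11],[[0.108,0.009,-0.139],-0.17],[[0.144,0.012,-0.186],-0.23],[[0.18,0.015,-0.232],-0.29],[[0.216,0.018,-0.279],-0.35],[[0.253,0.021,-0.325],-0.41],[[0.289,0.024,-0.372],-0.47],[[0.325,0.027,-0.418],-0.53],[[0.361,0.03,-0.465],-0.6],[[0.397,0.033,-0.511],-0.65],[[0.433,0.036,-0.558],-0.688]]' -1 20
```

```text
clock: 3.3
ee_pos: [0.4648, -0.0068, 0.1829]
tool_rot: [-90.0, -0.1, 17.8]
contact_force: [1.6, -0.3, 0.2]
gripper_width: -0.0
```

```bash
python3 -m pendant '[[[0,0.02,0],0],[[0,0.04,0],0],[[0,0.055,0],0],[[0,0.055,0],0]]'; python3 - <<'E'
from h import *
import cv2
s=read_state();print(s["ee_pos"],s["contact_force"])
q=(.5966,.0364,.3087)
for c,o in(("scene",(240,160)),("top",(180,65))):
    p=capture(c);print(c,proj(p,[s["ee_pos"]]),proj(p,tow(q,[[-.139,0,.11]])))
    i=p["pixels"][:,:,::-1][o[1]-20:o[1]+130,o[0]-20:o[0]+130]
    cv2.imwrite(f"pics/{c}1.png",cv2.resize(cv2.convertScaleAbs(i,alpha=1.6,beta=20),None,fx=4,fy=4,interpolation=cv2.INTER_CUBIC))
E
```

```text
clock: 3.8
ee_pos: [0.4645, -0.0068, 0.1273]
tool_rot: [-90.0, 0.0, 17.8]
contact_force: [0.5, 0.2, 0.5]
gripper_width: 0.005
[ 0.46446714 -0.00679919  0.12727851] [0.54718871 0.22561597 0.50639003]
scene [[270.64017536 196.69669592]] [[270.51151018 199.12255864]]
top [[256.13127209 171.01353797]] [[255.81557211 171.83574616]]
```

View pics/scene1.png

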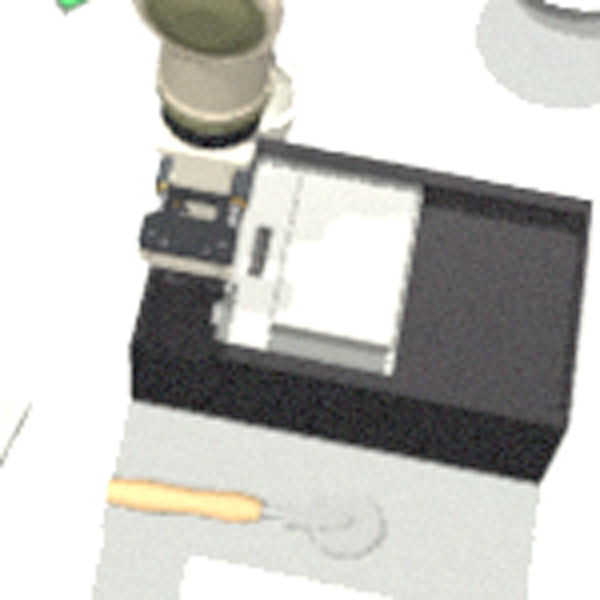

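View pics/top1.png

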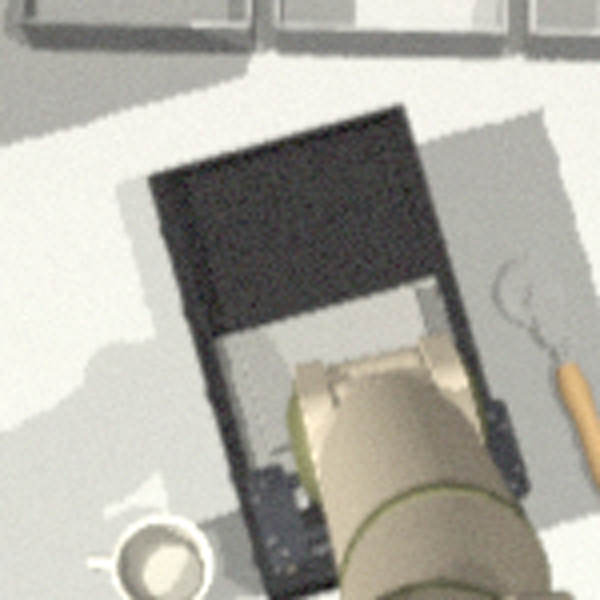

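The fingers stand over the pad (zoomed scene about (190,255)), in line with the slot in the lid, and the lid is still locked. I'll press down in small steps.

```bash
python3 -m pendant '[[[0,0.008,0],0],[[0,0.015,0],0],[[0,0.017,0],0],[[0,0.018,0],0],[[0,0.018,0],0]]'; python3 -m pendant '[[[0,0.001,0],0],[[0,0.002,0],0],[[0,0.002,0],0]]'
```

```text
clock: 4.53
ee_pos: [0.4651, -0.0066, 0.1103]
tool_rot: [-90.0, -0.1, 17.8]
contact_force: [-0.8, -1.1, -0.3]
gripper_width: 0.011
clock: 4.9
ee_pos: [0.4654, -0.0066, 0.1089]
tool_rot: [-90.0, -0.1, 17.8]
contact_force: [-1.2, -0.3, 9.4]
gripper_width: 0.003
```

```bash
python3 -m pendant '[[[0,0.001,0],0],[[0,0.0015,0],0],[[0,0.0015,0],0]]'; python3 -m pendant '[[[0,0.001,0],0],[[0,0.0015,0],0],[[0,0.0015,0],0]]'
```

```text
clock: 5.28
ee_pos: [0.4657, -0.0065, 0.1079]
tool_rot: [-90.0, -0.2, 17.8]
contact_force: [-2.0, 0.1, 8.1]
gripper_width: 0.007
clock: 5.65
ee_pos: [0.4658, -0.0065, 0.1069]
tool_rot: [-90.1, -0.2, 17.8]
contact_force: [-1.5, -0.2, 10.2]
gripper_width: 0.004
```

```bash
cat > look.py <<'E'
import sys,cv2
from h import *
n=sys.argv[1]
s=read_state();print(s["clock"],s["ee_pos"].round(4),s["contact_force"].round(1))
for c,o in(("scene",(240,160)),("top",(180,65))):
    p=capture(c)
    i=p["pixels"][:,:,::-1][o[1]-20:o[1]+130,o[0]-20:o[0]+130]
    cv2.imwrite(f"pics/{c}{n}.png",cv2.resize(cv2.convertScaleAbs(i,alpha=1.6,beta=20),None,fx=4,fy=4,interpolation=cv2.INTER_CUBIC))
E
python3 look.py 2
```

```text
5.65 [ 0.4658 -0.0065  0.1069] [-1.5 -0.2 10.2]
```

View pics/scene2.png

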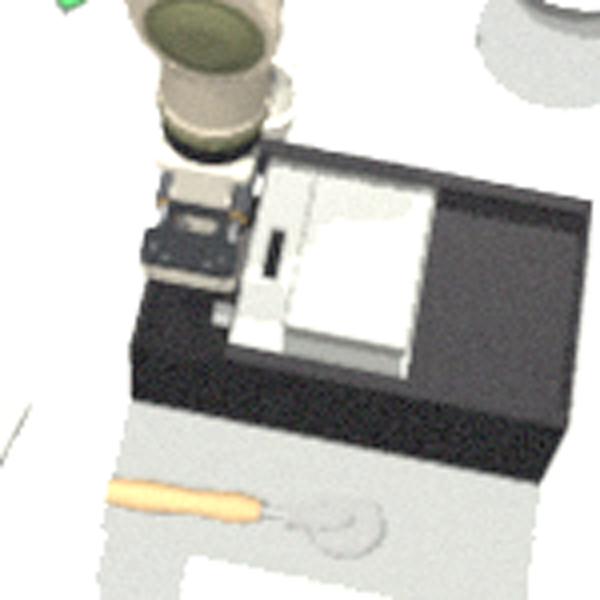

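The lid has sprung free: its slot moved from zoomed (260,250) to (273,252), about 9 mm. I'll lift, go forward over the plate, and lower in front of the panel face.

```bash
python3 -m pendant '[[[0,-0.015,0],0],[[0,-0.038,0],0],[[0.01,-0.038,0],0],[[0.03,-0.038,0],0],[[0.05,-0.038,0],0],[[0.053,-0.038,0],0],[[0.053,-0.03,0],0],[[0.053,-0.018,0],0],[[0.053,-0.012,0],0],[[0.053,-0.0075,0],0],[[0.053,-0.0075,0],0]]'; python3 look.py 3
```

```text
clock: 7.12
ee_pos: [0.516, 0.0097, 0.1143]
tool_rot: [-90.1, -0.2, 17.8]
contact_force: [-0.5, -0.3, 0.2]
gripper_width: 0.004
7.125 [0.516  0.0097 0.1143] [-0.5 -0.3  0.2]
```

View pics/scene3.png

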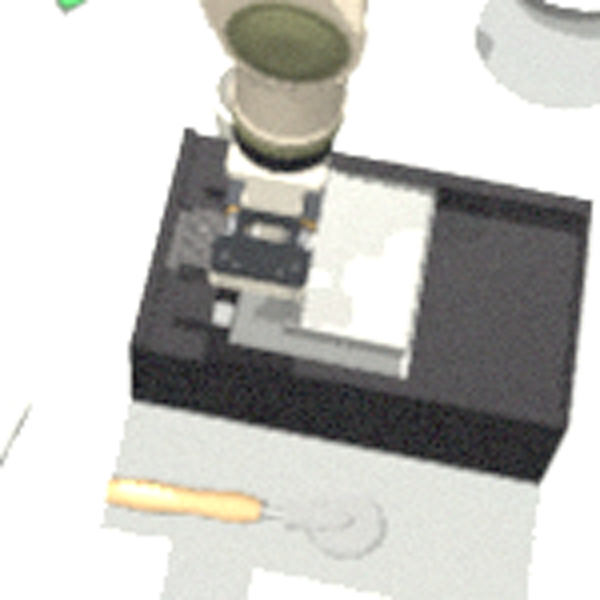

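No contact; the fingers are over the plate in front of the panel step (zoomed about (260,270)), and the tongue is up and released. Now I push straight back along the box.

```bash
python3 -m pendant '[[[0.004,0,0],0],[[0.008,0,0],0],[[0.012,0,0],0],[[0.016,0,0],0],[[0.02,0,0],0],[[0.025,0,0],0],[[0.03,0,0],0],[[0.035,0,0],0],[[0.04,0,0],0],[[0.045,0,0],0],[[0.05,0,0],0],[[0.05,0,0],0]]'; python3 look.py 4
```

```text
clock: 8.72
ee_pos: [0.5645, 0.0252, 0.115]
tool_rot: [-90.1, -0.3, 17.8]
contact_force: [0.1, 0.3, 0.5]
gripper_width: 0.004
8.725 [0.5645 0.0252 0.115 ] [0.1 0.3 0.5]
```

View pics/scene4.png

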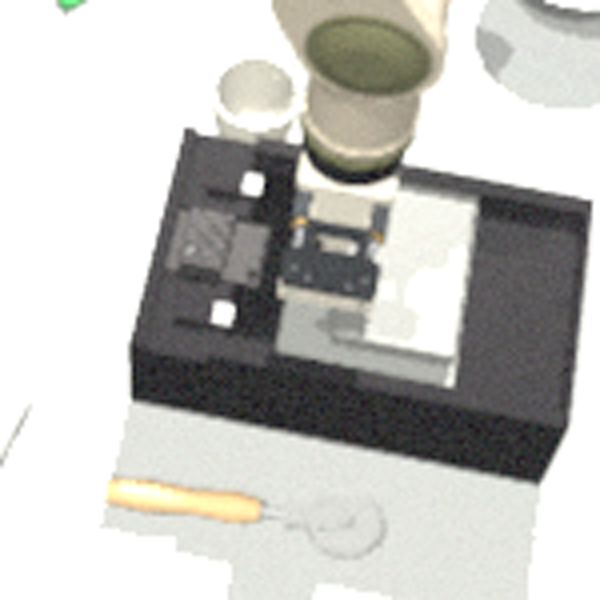

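The lid is sliding with the fingers (its front edge is at zoomed x≈280) and the tongue is up. Continuing.

```bash
python3 -m pendant '[[[0.006,0,0],0],[[0.012,0,0],0],[[0.018,0,0],0],[[0.024,0,0],0],[[0.03,0,0],0],[[0.036,0,0],0],[[0.042,0,0],0],[[0.048,0,0],0],[[0.054,0,0],0],[[0.06,0,0],0],[[0.065,0,0],0],[[0.068,0,0],0]]'; python3 -m pendant '[[[0.003,0,0],0],[[0.006,0,0],0],[[0.009,0,0],0],[[0.012,0,0],0]]'
```

```text
clock: 10.32
ee_pos: [0.629, 0.046, 0.1152]
tool_rot: [-90.1, -0.2, 17.8]
contact_force: [-0.9, 0.3, -0.6]
gripper_width: 0.006
clock: 10.82
ee_pos: [0.6406, 0.0497, 0.1153]
tool_rot: [-90.1, -0.2, 17.8]
contact_force: [-0.9, 0.3, 0.9]
gripper_width: 0.007
```

```bash
python3 -m pendant '[[[0.001,0,0],0],[[0.002,0,0],0],[[0.003,0,0],0],[[0.003,0,0],0]]'; python3 -m pendant '[[[0.001,0,0],0],[[0.002,0,0],0],[[0.002,0,0],0]]';python3 look.py 5
```

```text
clock: 11.32
ee_pos: [0.6437, 0.0507, 0.1153]
tool_rot: [-90.1, -0.3, 17.8]
contact_force: [0.7, 0.8, -0.6]
gripper_width: 0.008
clock: 11.7
ee_pos: [0.6457, 0.0513, 0.1153]
tool_rot: [-90.1, -0.3, 17.8]
contact_force: [-0.7, 0.2, -0.3]
gripper_width: 0.002
11.7 [0.6457 0.0513 0.1153] [-0.7  0.2 -0.3]
```

View pics/scene5.png

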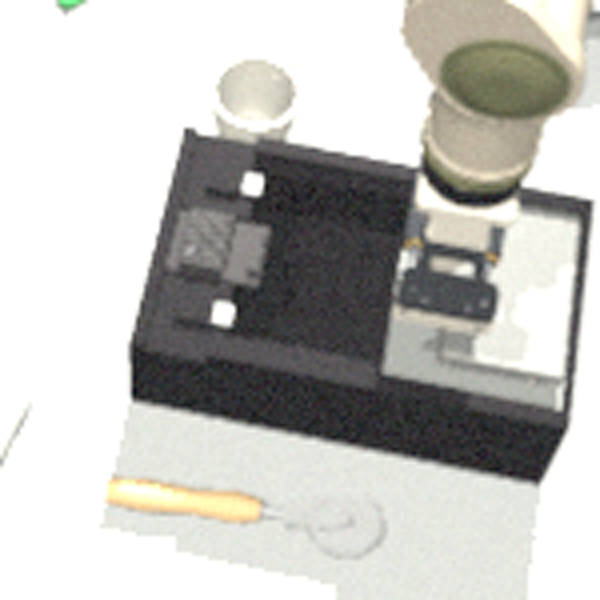

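The lid is nearly at the back ridge (zoomed x≈580), with no rise in force yet. I'll creep on in millimetre steps.

```bash
for i in 1 2; do python3 -m pendant '[[[0.001,0,0],0],[[0.0015,0,0],0],[[0.0015,0,0],0]]'; done
```

```text
clock: 12.18
ee_pos: [0.646, 0.0514, 0.1153]
tool_rot: [-90.1, -0.1, 17.8]
contact_force: [-3.8, -1.9, 4.1]
gripper_width: 0.003
clock: 12.55
ee_pos: [0.646, 0.0515, 0.1153]
tool_rot: [-90.1, 0.0, 17.8]
contact_force: [-8.0, -2.2, 4.4]
gripper_width: 0.006
```

Force rose to 8 N with no further movement, and the box-frame TCP x ≈ 51.5 mm is exactly the value predicted for the stop. Backing off and raising.

```bash
python3 -m pendant '[[[-0.005,0,0],0],[[-0.012,0,0],0],[[-0.012,-0.02,0],0],[[-0.012,-0.06,0],0],[[-0.012,-0.11,0],0],[[-0.05,-0.12,0],0],[[-0.1,-0.12,0],0],[[-0.15,-0.12,0],0],[[-0.15,-0.12,0.05],0],[[-0.15,-0.12,0.1],0],[[-0.15,-0.12,0.15],0],[[-0.15,-0.12,0.2],0]]'; python3 -m pendant '[[[0,0,0.06],0],[[0,0,0.12],0],[[0,0,0.16],0],[[0,0,0.16],0],[[0,0,0.16],0]]';python3 look.py 6; python3 - <<'E'
from h import *
import cv2
q=(.5966,.0364,.3087)
for c in("scene","top"):
    p=capture(c);cv2.imwrite(f"pics/{c}6f.png",p["pixels"][:,:,::-1])
    print(c,proj(p,tow(q,[[.089,0,.1]])),[m["pixel"] for m in mark_of(c,"lid")])
E
```

```text
clock: 14.05
ee_pos: [0.4416, 0.1975, 0.2355]
tool_rot: [-90.0, -0.1, 17.8]
contact_force: [0.8, 0.7, -0.4]
gripper_width: 0.005
clock: 14.68
ee_pos: [0.3929, 0.349, 0.2352]
tool_rot: [-90.1, -0.1, 17.8]
contact_force: [0.2, -0.9, 0.8]
gripper_width: 0.003
14.675 [0.3929 0.349  0.2352] [ 0.2 -0.9  0.8]
scene [[340.00090663 214.07394086]] [[340.5, 216.3], [177.5, 249.2], [246.8, 117.7], [361.5, 132.6]]
top [[235.13415288 103.35554496]] [[234.7, 102.8], [334.8, 238.7]]
```

View pics/scene6.png

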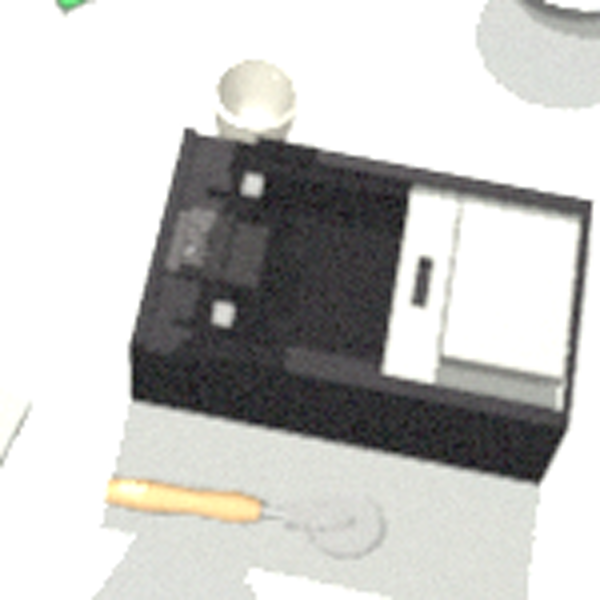

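View pics/top6f.png

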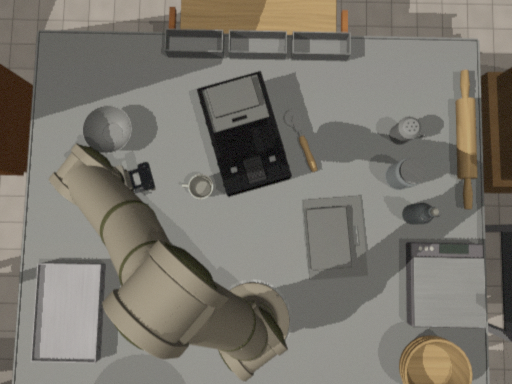

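View pics/scene6f.png

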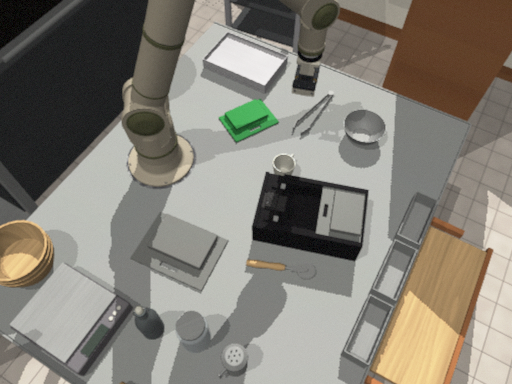

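The lid rests at the back (scene (341,214), top (235,103), within about 2 px of the predicted stop position). The opening is clear, the tongue is up, everything else is where it was, and the arm is clear in the air.

```bash
python3 -c "from workcell import *; print(sign_off())"
```

```text
the job is handed in; nothing more can be done
None
```

The dough box is open, and I handed the job in at about 15 s of the 42 s allowed. I pressed the tongue about 3 mm with the closed fingertips, with about 10 N on it at most between steps. The lid sprang back about 9 mm, and I let the tongue go. I then pushed the lid by its panel step along the rails to the back stop, backed off and raised the arm.

**Lid at the stop:** at the end of the push the force rose to about 8 N with no further movement, with the fingertips where the box dimensions put the stop (box x 51.5 mm). With the arm clear, the final pictures show the lid within about 1 px (top) and 2 px (scene) of its expected rest position.

**Everything else:** the opening is clear, the tongue is up, and nothing else appears to have moved. The robot was touching nothing when I handed in.

No check failed. The small differences between the two cameras' box fits, about 4 mm and 1°, did not affect the work.

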